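# Sweep the listening-game counters into the tray

## Task

The child's listening game is over, so clear the bench: with your fingertips sweep the three coloured wooden counters along the bench, up the bevelled edge and into the open side of the tray, until all three lie flat on its floor with none left hanging out over the front edge. Only push them, never pick one up, and leave the toy duck, the jar of ear tips and the sound level meter where they are.

Things in the scene. Friction and masses are not known exactly. Their poses are not given: they have to be found in the camera images.
- tray: Fixed plywood tray, 170 (x) by 190 (y) mm outside. Green-lined floor 4 mm thick; walls 8 mm thick, 30 mm high along +x, +y and -y (174 mm clear between the side walls, which run the full 170 mm). The -x side is open, its edge bevelled: it rises from bench to floor level over 22 mm. Origin: centre of the outline at bench level; open edge 85 mm along -x, back wall's inner face 77 mm along +x; z up.
- counter_red_center (a point): red wooden counter, a loose round disc 40 mm in diameter and 15 mm thick, about 14 g, lying flat on the bench; the point is its centre, half-way up (7.5 mm above what it lies on). It slides easily and does not roll.
- counter_yellow_center (a point): yellow wooden counter, a loose round disc 40 mm in diameter and 15 mm thick, about 14 g, lying flat on the bench; the point is its centre, half-way up (7.5 mm above what it lies on). It slides easily and does not roll.
- counter_blue_center (a point): blue wooden counter, a loose round disc 40 mm in diameter and 15 mm thick, about 14 g, lying flat on the bench; the point is its centre, half-way up (7.5 mm above what it lies on). It slides easily and does not roll.
- toy_duck: small yellow wooden duck standing on a dark base 44 (x) by 32 (y) mm, about 58 mm high, its beak reaching 33 mm along -x; origin: centre of its underside. Bystander.
- tip_jar: clear round jar of ear tips with a white lid, 49 mm in diameter, 58 mm high; origin: centre of its underside. Bystander.
- meter: grey handheld sound level meter lying on its back, 66 mm wide (x), 28 mm high, body from 85 mm along -y to 93 mm along +y, then a 13 mm thick microphone to 124 mm; origin: at bench level under the body. Bystander.

How it is judged:
By the outcome, as a careful person would: the job done as asked, in the order asked, and still so for the second after the job is handed in, with the robot touching nothing.
It also fails if it takes over 72 s, if anything falls off the work surface, if the arm or the gripper's body presses on something with over 40 N, if the wrist force passes 120 N, or if a joint passes its speed limit or range.

## Robot

A 6-joint arm with a two-finger parallel gripper is mounted at the origin on the work surface. World frame = base frame: x ahead of the robot, y to its left, z up, the work surface at z = 0. Lengths are in mm, angles in rad, forces in N, time in s.
With the tool pointing down it reaches from about 350 to 875 mm from the base axis. Payload 4.2 kg.
Tool frame: the origin (TCP) lies on the centre line of the jaws, within the pads' length; the fingertips stand 22 mm ahead of it and the grasp point (between the pads) lies 3 mm ahead of it (arm.nose_length is the distance from the TCP to the fingertips, in mm); z points along the fingers, x is the direction in which the jaws open and shut, and the axes are right-handed (so a half turn about z gives the same grasp; the last joint's range is limited). The gripper opens to 85 mm and grips with 20 to 120 N. Pads are 22 mm wide; open, the fingers measure 114 mm over their backs; the gripper's body (76 mm by 85 mm) begins 54 mm behind the grasp point. The pads swing forward as they close: fully open they stand 13 mm farther back than shut.
Start: joints at [1.447, 0.385, 0.008, 0, -1.194, -0.259], TCP at [233.416, 579.755, 253.312] pointing down, gripper open.
Joint ranges: [-3.14, 3.14], [-1.21, 2.06], [-1.07, 1.41], [-3.16, 2.05], [-2.99, -0.16], [-3.1, 3.1]. Speed limits (rad/s): [2.79, 2.79, 3.14, 3.14, 3.14, 3.14].

## Interface

Orientations are given as a unit quaternion [x, y, z, w].
In Python, from bench import telemetry, get_image, workorder, nets, arm gives the robot as it stands.
- The arm moves only by the tool apply_moves, never from a script. Its argument "steps" is a list of rows, each an object with "hand": the opening, from 0 (shut) to 1 (fully open); "xyz": the shift along the tool's x, y, z in cm, a list of three; "delta_rot": the turn, a rotation vector about the tool's x, y, z in rad, a list of three. In form: [{"hand": hand, "xyz": [x, y, z], "delta_rot": [wx, wy, wz]}, ...]. A call has 1 to 12 rows; each row is the pose to reach, as a shift and turn from the pose commanded when the call began, along the tool's axes at that moment; what a row does not reach only later rows make up. A row lasts 1/12 s, in which the tool goes at most 41.7 mm and 7.16 degrees, less where a joint would pass 70% of its speed; a pose out of reach is approached as far as the arm can. A call with a gripper value outside its range is refused whole. The fingers move at their own pace and stop on an object; the grip force is fixed at half the most. Time passes only in rows, so rows that repeat a pose let the fingers close. It gives the time, the measured TCP pose, the force and the opening at its end, in the units of the state.
- telemetry.read_state(): the state, without advancing time (a new reading comes with each control period).
- get_image(name): name is "scene" or "top"; returns a dict with "frame" (400x640x3 uint8, blue, green, red), "fx", "fy", "cx", "cy" (pixels), "origin" and "orientation" of the camera in the world. Camera axes: x right, y down, z forward; pixel columns grow to the right and rows downward; lengths in mm; the calibration is good to about 2 mm. A picture is of the moment at which its call begins. There is no depth.
- workorder.job_done(): hands the job in, once; it reports no verdict.
Trained networks look in a picture, given as the dict that the camera call returned (one of the last four; its "shot" number tells which), for a name from the list of things; names that differ only in an ending like _2 or _b are one class to them, and where a whole thing is asked for, a point or a joint stands for the part that bears it (a point fixed in the world has none). Each returns a list of dicts, best first, with "confidence" (0 to 1); they miss things now and then, are a little off and sometimes report something else, mostly with a low value. They report only what shows in the picture. A call takes as long as a camera call.
- nets.recognise(picture, label): "xyz" ([x, y, z] in mm, in world coordinates, good to about 4 mm: the middle of the surface that is visible of it).
- nets.outline_of(picture, label): "pixels" (400x640 bool, what is visible of it).
- nets.pinpoint(picture, label): "xyz" ([x, y, z] in mm, in world coordinates, good to about 4 mm: a listed point, or the origin of a listed thing).
The state is a dict: "clock": time; "joints": joint angles; "joint_vel": joint speeds; "joint_efforts": joint torques, N m; "position": TCP position; "ee_rot": TCP orientation; "contact_force": force on the tool from outside, world axes, zero at the start; "wrist_torque": the same for the moment, N m; "gripper_width": finger opening in mm.
Only numpy, scipy, OpenCV 4.12 (cv2) and the standard library are available. Lean on these libraries where they do the work, as an engineer would, in place of code of your own. Each camera call takes 0.05 s, during which the arm holds its last target.

## Working session

There is one attempt and no reset: what is moved stays moved. The work goes in short steps, Python scripts to look and compute and a tool call to move; the robot and the scene stay as the last step left them, time stands still between calls to the robot, and variables do not carry over. Pictures are saved under pics/ and viewed, and the job is handed in when it is done.

Besides the shell and the picture viewer there is one more tool, called after "Call:" as name(argument=value, ...) on one line, values as JSON. apply_moves: Moves the arm, as the interface text tells. Its arguments: {"type":"object","properties":{"steps":{"type":"array"}},"required":["steps"]}

```bash
ls; mkdir -p pics; cat > h.py <<'E'
import numpy as np, cv2
from scipy.spatial.transform import Rotation as R
from bench import telemetry, get_image, workorder, nets, arm
def ray(p,u,v,z):
    d=R.from_quat(p["orientation"]).as_matrix()@np.array([(u-p["cx"])/p["fx"],(v-p["cy"])/p["fy"],1])
    o=np.array(p["origin"]); return o+d*(z-o[2])/d[2]
def st():
    s=telemetry.read_state(); print(round(s["clock"],2),np.round(s["position"],1),np.round(R.from_quat(s["ee_rot"]).as_matrix(),3).tolist(),np.round(s["contact_force"],1),round(s["gripper_width"],1)); return s
E
python3 - <<'E'
from h import *
st()
print(arm.nose_length)
for n in ("top","scene"):
    p=get_image(n); cv2.imwrite(f"pics/{n}0.png",p["frame"]); print(n,p["origin"],p["orientation"],p["fx"])
    for l in ["tray","counter_red_center","counter_yellow_center","counter_blue_center","toy_duck","tip_jar","meter"]:
        print(l,[(round(r["confidence"],2),np.round(r["xyz"]).tolist()) for r in nets.pinpoint(p,l)][:3])
E
```

```text
pics
0.0 [233.2 579.3 252.2] [[-0.374, -0.928, -0.001], [-0.928, 0.374, -0.002], [0.002, -0.0, -1.0]] [-0.3  0.3  0.5] 84.9
22.0
top [524.06908586  47.89139124 978.19392677] [-0.70279535  0.70968604 -0.04302596  0.02394121] 499.287675044081
tray [(0.62, [496.0, 278.0, 1.0])]
counter_red_center [(0.9, [586.0, -28.0, 6.0])]
counter_yellow_center [(0.58, [525.0, -174.0, 8.0])]
counter_blue_center [(0.79, [473.0, -52.0, 3.0])]
toy_duck [(0.64, [432.0, -179.0, 2.0])]
tip_jar [(0.6, [667.0, -207.0, -0.0])]
meter [(0.86, [792.0, -173.0, -4.0])]
scene [929.34185303 413.5150908  737.75142246] [ 0.33808674  0.88871123 -0.28886298 -0.11157005] 392.56125846389125
tray [(0.76, [505.0, 278.0, -3.0])]
counter_red_center [(0.74, [584.0, -34.0, 7.0])]
counter_yellow_center [(0.56, [530.0, -173.0, 8.0])]
counter_blue_center [(0.45, [472.0, -60.0, 10.0])]
toy_duck [(0.87, [426.0, -175.0, 1.0]), (0.41, [794.0, -172.0, -2.0])]
tip_jar [(0.61, [671.0, -205.0, 4.0]), (0.48, [528.0, -173.0, 7.0])]
meter [(0.79, [790.0, -169.0, -2.0])]
```

View pics/top0.png

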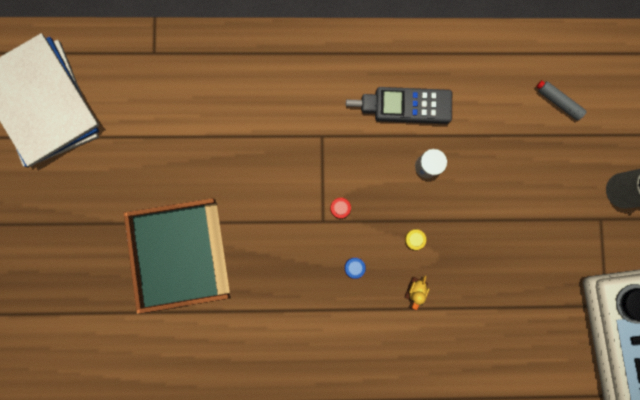

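View pics/scene0.png

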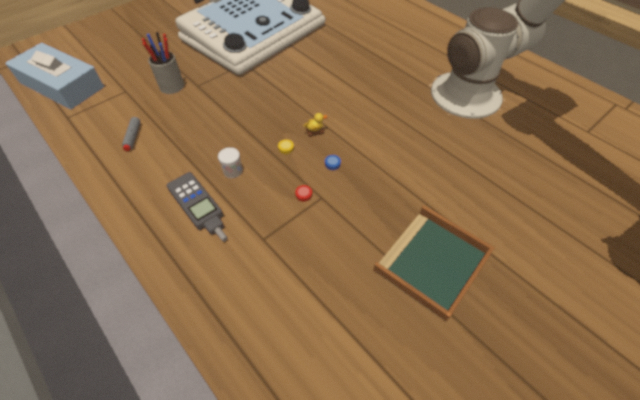

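```bash
cat >> h.py <<'E'
RNG={"red":[((0,110,80),(6,255,255)),((172,110,80),(180,255,255))],"yellow":[((22,140,120),(35,255,255))],"blue":[((100,110,80),(125,255,255))]}
def counters(p,z=15,show=True,bench=None):
    hsv=cv2.cvtColor(p["frame"],cv2.COLOR_BGR2HSV); out={}
    for c,rs in RNG.items():
        m=sum(cv2.inRange(hsv,np.array(a),np.array(b)) for a,b in rs)
        n,l,s,ce=cv2.connectedComponentsWithStats(m)
        L=[]
        for i in range(1,n):
            if s[i,4]>60:
                w=ray(p,*ce[i],z)
                L.append((int(s[i,4]),np.round(ce[i],1).tolist(),np.round(w[:2],1).tolist()))
        out[c]=L
        if show: print(c,L)
    return out
E
python3 - <<'E'
from h import *
p=get_image("top"); counters(p,z=12)
img=p["frame"]
cv2.imwrite("pics/tray1.png",cv2.resize(img[190:320,110:240],None,fx=4.5,fy=4.5,interpolation=cv2.INTER_CUBIC))
cv2.imwrite("pics/cnt1.png",cv2.resize(img[140:320,320:470],None,fx=3.3,fy=3.3,interpolation=cv2.INTER_CUBIC))
for l in ["tray","toy_duck","tip_jar","meter"]:
    o=nets.outline_of(p,l)
    for r in o[:1]:
        ys,xs=np.nonzero(r["pixels"]); print(l,r["confidence"],xs.min(),xs.max(),ys.min(),ys.max(), cv2.boxPoints(cv2.minAreaRect(np.c_[xs,ys].astype(np.float32))).tolist())
# green floor
hsv=cv2.cvtColor(img,cv2.COLOR_BGR2HSV); m=cv2.inRange(hsv,(60,40,20),(100,255,140)); 
n,l,s,c=cv2.connectedComponentsWithStats(m); i=1+np.argmax(s[1:,4]); ys,xs=np.nonzero(l==i); r=cv2.minAreaRect(np.c_[xs,ys].astype(np.float32)); b=cv2.boxPoints(r)
print(r,[np.round(ray(p,*q,4)).tolist() for q in b], b.tolist())
E
```

```text
red [(257, [340.3, 207.7], [589.1, -32.8])]
yellow [(212, [415.1, 239.1], [526.8, -177.0]), (84, [419.5, 288.0], [433.1, -182.7]), (66, [419.4, 297.6], [415.1, -181.9])]
blue [(104, [55.7, 51.4], [902.9, 524.3]), (190, [354.2, 267.6], [473.6, -57.6])]
tray 0.68 124 230 198 313 [[119.72813415527344, 211.9557342529297], [215.1144561767578, 196.52560424804688], [231.66197204589844, 298.81939697265625], [136.27565002441406, 314.2495422363281]]
toy_duck 0.96 405 429 278 309 [[400.5137023925781, 302.8698425292969], [413.9040832519531, 273.4109191894531], [433.9451599121094, 282.5205383300781], [420.5547790527344, 311.9794616699219]]
tip_jar 0.92 415 446 149 177 [[410.20001220703125, 159.40003967285156], [439.4000244140625, 144.80003356933594], [450.60003662109375, 167.2000274658203], [421.4000244140625, 181.80003356933594]]
meter 0.83 346 452 86 124 [[345.14923095703125, 121.84283447265625], [346.68603515625, 84.19126892089844], [452.6319580078125, 88.51559448242188], [451.09515380859375, 126.16716003417969]]
((173.87649536132812, 255.6664276123047), (90.89681243896484, 72.98123168945312), 81.57302856445312) [[577.0, 372.0, 4.0], [597.0, 233.0, 4.0], [424.0, 206.0, 4.0], [406.0, 343.0, 4.0]] [[131.11944580078125, 216.0563507080078], [203.312744140625, 205.36105346679688], [216.633544921875, 295.2764892578125], [144.44024658203125, 305.9718017578125]]
```

View pics/tray1.png

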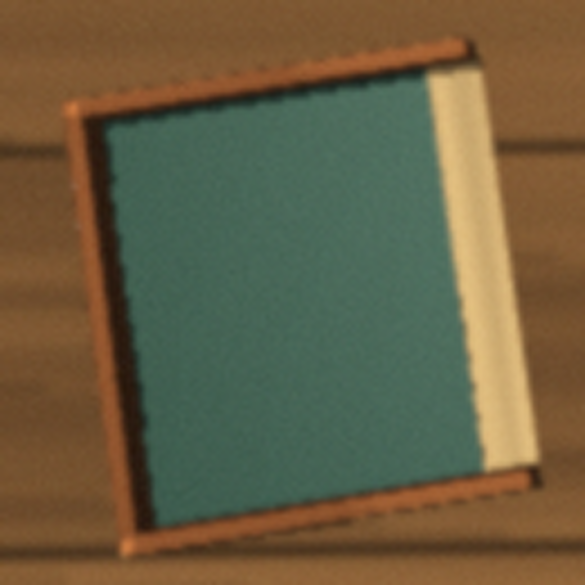

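View pics/cnt1.png

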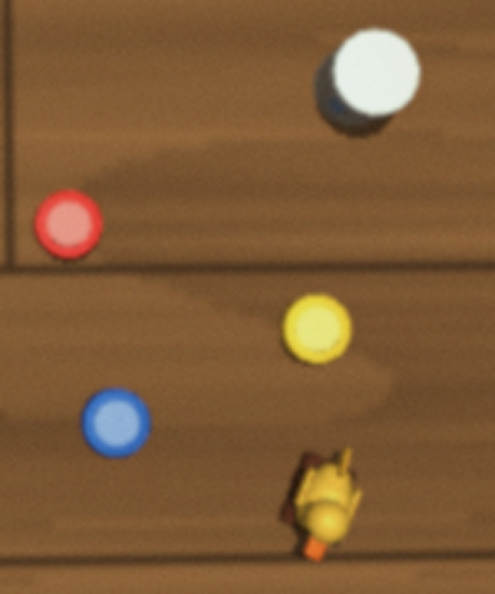

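```bash
cat >> h.py <<'E'
import json,os
def tray():
    t=json.load(open("tray.json")); return np.array(t["o"]),np.array(t["d"])
E
python3 - <<'E'
from h import *
p=get_image("top")
c=lambda a,b:(110+(a+.5)/4.5-.5,190+(b+.5)/4.5-.5)
F1=ray(p,*c(485,65),0)[:2];F2=ray(p,*c(538,467),0)[:2]
B1=ray(p,*c(428,72),4)[:2];B2=ray(p,*c(485,470),4)[:2]
# back wall outer top corners z=30
K1=ray(p,*c(70,104),30)[:2];K2=ray(p,*c(126,552),30)[:2]
print(F1,F2,B1,B2,K1,K2)
print("len",np.linalg.norm(F1-F2),np.linalg.norm(B1-B2),np.linalg.norm(K1-K2))
def dirn(a,b): v=a-b; v/=np.linalg.norm(v); return np.array([-v[1],v[0]])
for a,b in ((F1,F2),(B1,B2),(K1,K2)): print(np.degrees(np.arctan2(*dirn(a,b)[::-1])))
d=dirn(F1,F2)+dirn(B1,B2)+dirn(K1,K2); d/=np.linalg.norm(d)
f,b,k=(F1+F2)/2,(B1+B2)/2,(K1+K2)/2
print("depth f-b",(b-f)@d,"f-k",(k-f)@d)
os_=[f+85*d,b+63*d,k-85*d]; o=np.mean(os_,0); print(os_,o,d)
json.dump({"o":o.tolist(),"d":d.tolist()},open("tray.json","w"))
e=np.array([d[1],-d[0]])
for n,q in dict(red=(589,-33),blue=(473,-58),yellow=(527,-177)).items():
    v=np.array(q)-o; print(n,"depth",v@d,"lat(e~+x)",v@e)
for q in ((-26-20,0),):pass
E
```

```text
[599.30058037 206.91142129] [426.76099582 183.16644651] [596.17969068 230.76442355] [426.20806576 205.06473147] [582.18786337 374.74980416] [397.60851748 347.49801338]
len 174.165817727627 171.9035411286105 186.58026431196362
97.83584946039493
98.5979899318421
98.39862818905209
depth f-b 22.901790108927212 f-k 167.68511309596533
[array([500.79355634, 279.15344013]), array([502.12392998, 280.25827037]), array([502.13542218, 277.00940254])] [501.68430283 278.80703768] [-0.14396743  0.98958243]
red depth -321.129381608686 lat(e~+x) 41.51602083474638
blue depth -329.1687201064713 lat(e~+x) -76.87472642414218
yellow depth -454.7032701840213 lat(e~+x) -40.569399861403575
```

Call:
apply_moves(steps=[{"hand": 0.3,"xyz": [6,-7.2,0],"delta_rot": [0,0,0.12]},{"hand": 0.3,"xyz": [8,-9.7,0],"delta_rot": [0,0,0.24]},{"hand": 0.3,"xyz": [10,-12.1,0],"delta_rot": [0,0,0.36]},{"hand": 0.3,"xyz": [12,-14.5,0],"delta_rot": [0,0,0.48]},{"hand": 0.3,"xyz": [14,-17,0],"delta_rot": [0,0,0.6]},{"hand": 0.3,"xyz": [16,-19.4,0],"delta_rot": [0,0,0.72]},{"hand": 0.3,"xyz": [18,-21.8,0],"delta_rot": [0,0,0.84]},{"hand": 0.3,"xyz": [20,-24.2,0],"delta_rot": [0,0,0.96]},{"hand": 0.3,"xyz": [22,-26.6,0],"delta_rot": [0,0,1.043]},{"hand": 0.3,"xyz": [23.9,-29,0],"delta_rot": [0,0,1.043]},{"hand": 0.3,"xyz": [23.9,-29,0],"delta_rot": [0,0,1.043]},{"hand": 0.3,"xyz": [23.9,-29,0],"delta_rot": [0,0,1.043]}])

```text
clock: 2.1
position: [413.7, 248.5, 253.6]
ee_rot: [-0.071, 0.997, 0.0, 0.0]
contact_force: [-0.3, -0.8, 0.3]
gripper_width: 25.3
```

```bash
cat >> h.py <<'E'
def tp():
    s=telemetry.read_state(); o,d=tray(); e=np.array([d[1],-d[0]]); v=np.array(s["position"][:2])-o
    M=R.from_quat(s["ee_rot"]).as_matrix()
    print("t",round(s["clock"],2),"lat",round(v@e,1),"depth",round(v@d,1),"z",round(s["position"][2],1),"tooly.d",np.round(M[:2,1]@d,4),"tooly.e",np.round(M[:2,1]@e,4),"zax",np.round(M[:,2],3),"F",np.round(s["contact_force"],1),"w",round(s["gripper_width"],1),"q",np.round(s["joints"],2))
def dl(xy):
    o,d=tray(); e=np.array([d[1],-d[0]]); v=np.array(xy)-o; return round(v@e,1),round(v@d,1)
E
python3 -c "
from h import *
tp()"
```

```text
t 2.1 lat -91.4 depth -17.3 z 253.6 tooly.d 1.0 tooly.e 0.0023 zax [ 0.  0. -1.] F [-0.3 -0.8  0.3] w 25.3 q [ 0.88  0.14 -0.33 -0.   -1.1  -0.74]
```

Call:
apply_moves(steps=[{"hand": 0.3,"xyz": [-1.3,-3.4,0.5],"delta_rot": [0,0,0]},{"hand": 0.3,"xyz": [-2.6,-6.9,2],"delta_rot": [0,0,0]},{"hand": 0.3,"xyz": [-3.9,-10.4,4],"delta_rot": [0,0,0]},{"hand": 0.3,"xyz": [-5.2,-13.9,6],"delta_rot": [0,0,0]},{"hand": 0.3,"xyz": [-6.5,-17.4,8],"delta_rot": [0,0,0]},{"hand": 0.3,"xyz": [-7.8,-20.8,10],"delta_rot": [0,0,0]},{"hand": 0.3,"xyz": [-9.1,-24.2,12],"delta_rot": [0,0,0]},{"hand": 0.3,"xyz": [-10.4,-27.6,14],"delta_rot": [0,0,0]},{"hand": 0.3,"xyz": [-11.7,-31,15],"delta_rot": [0,0,0]},{"hand": 0.3,"xyz": [-13.0,-34.4,15.4],"delta_rot": [0,0,0]},{"hand": 0.3,"xyz": [-13.3,-35.3,15.4],"delta_rot": [0,0,0]},{"hand": 0.3,"xyz": [-13.3,-35.3,15.4],"delta_rot": [0,0,0]}])

```text
clock: 3.1
position: [597.0, -81.7, 98.3]
ee_rot: [-0.071, 0.997, -0.0, -0.0]
contact_force: [0.0, 0.7, 0.8]
gripper_width: 25.8
```

```bash
python3 -c "
from h import *
tp()
p=get_image('top'); counters(p,12)
cv2.imwrite('pics/a1.png',p['frame'])
p=get_image('scene'); cv2.imwrite('pics/a2.png',p['frame'])"
```

```text
t 3.1 lat 42.4 depth -370.5 z 98.3 tooly.d 1.0 tooly.e 0.0019 zax [-0. -0. -1.] F [0.  0.7 0.8] w 25.8 q [ 0.13  0.5  -0.24  0.   -0.83  0.01]
red []
yellow [(215, [415.1, 239.1], [526.9, -177.0]), (120, [419.6, 292.8], [424.1, -182.6])]
blue [(101, [55.4, 50.9], [904.1, 524.9]), (193, [354.2, 267.5], [473.7, -57.6])]
```

View pics/a1.png

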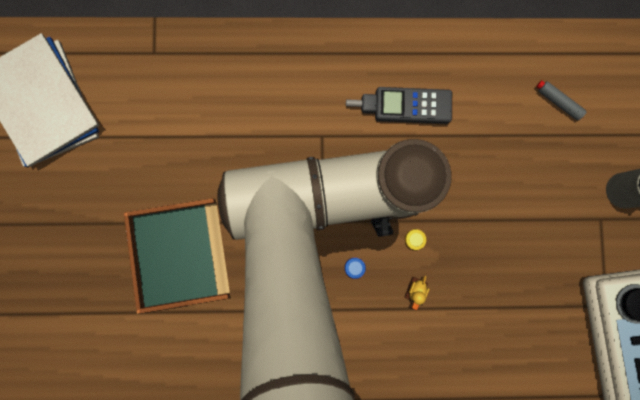

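View pics/a2.png

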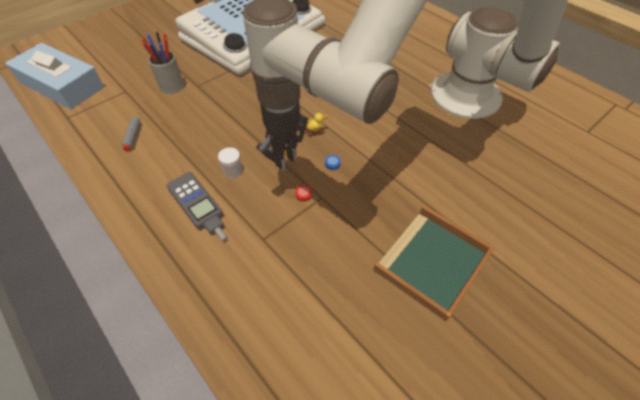

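Call:
apply_moves(steps=[{"hand": 0.3,"xyz": [0,0,2],"delta_rot": [0,0,0]},{"hand": 0.3,"xyz": [0,0,4],"delta_rot": [0,0,0]},{"hand": 0.3,"xyz": [0,0,5.5],"delta_rot": [0,0,0]},{"hand": 0.3,"xyz": [0,0,6.5],"delta_rot": [0,0,0]},{"hand": 0.3,"xyz": [0,0,7],"delta_rot": [0,0,0]},{"hand": 0.3,"xyz": [0,0,7],"delta_rot": [0,0,0]},{"hand": 0.3,"xyz": [0,0,7],"delta_rot": [0,0,0]}])

```text
clock: 3.78
position: [596.2, -79.6, 30.0]
ee_rot: [-0.073, 0.997, -0.0, 0.001]
contact_force: [0.1, -0.6, -0.1]
gripper_width: 25.7
```

Call:
apply_moves(steps=[{"hand": 0.3,"xyz": [0,0,0.1],"delta_rot": [0,0,0]},{"hand": 0.3,"xyz": [0,0,0.2],"delta_rot": [0,0,0]},{"hand": 0.3,"xyz": [0,0,0.3],"delta_rot": [0,0,0]},{"hand": 0.3,"xyz": [0,0,0.3],"delta_rot": [0,0,0]}])

```text
clock: 4.12
position: [595.9, -80.4, 26.6]
ee_rot: [-0.072, 0.997, 0.0, 0.0]
contact_force: [-0.1, -0.3, 0.2]
gripper_width: 25.5
```

```bash
python3 -c "
from h import *
tp()
p=get_image('scene'); cv2.imwrite('pics/b2.png',cv2.resize(p['frame'][90:230,220:380],None,fx=4.5,fy=4,interpolation=cv2.INTER_CUBIC))"
```

```text
t 4.12 lat 41.5 depth -369.0 z 26.6 tooly.d 1.0 tooly.e -0.0003 zax [ 0.001  0.    -1.   ] F [-0.1 -0.3  0.2] w 25.5 q [ 0.13  0.59 -0.3  -0.   -0.68  0.01]
```

View pics/b2.png

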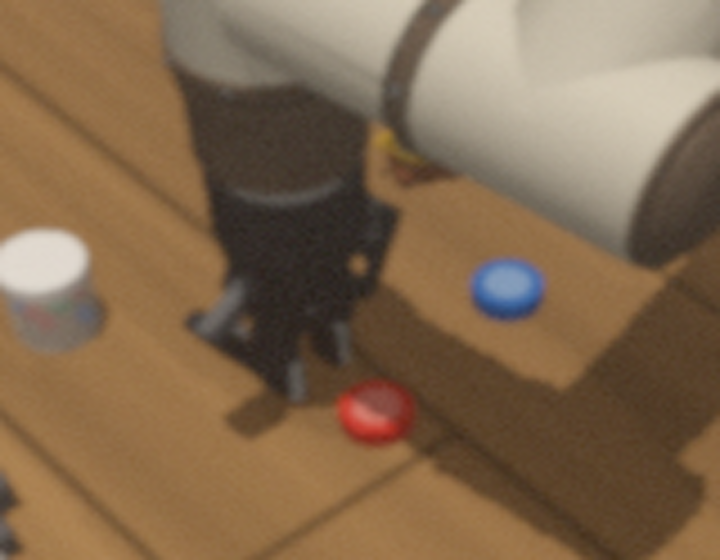

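Call:
apply_moves(steps=[{"hand": 0.3,"xyz": [0,0,0.1],"delta_rot": [0,0,0]},{"hand": 0.3,"xyz": [0,0,0.2],"delta_rot": [0,0,0]},{"hand": 0.3,"xyz": [0,0,0.3],"delta_rot": [0,0,0]},{"hand": 0.3,"xyz": [0,0,0.3],"delta_rot": [0,0,0]}])

```text
clock: 4.5
position: [595.6, -80.4, 23.0]
ee_rot: [-0.072, 0.997, 0.0, -0.0]
contact_force: [0.4, -0.3, -1.2]
gripper_width: 25.6
```

```bash
python3 -c "
from h import *
p=get_image('scene'); o,d=tray(); e=np.array([d[1],-d[0]])
C=np.array(p['origin']);M=R.from_quat(p['orientation']).as_matrix()
for n,(a,b) in dict(knuckL=(190,322),knuckLbot=(250,370),tipL=(297,402),tipR=(343,360),knR=(395,215)).items():
    u,v=220+a/4.5,90+b/4
    w=M@np.array([(u-p['cx'])/p['fx'],(v-p['cy'])/p['fy'],1])
    D3=np.array([*d,0]); t=(-369+11-(C[:2]-o)@d)/(w@D3); q=C+w*t
    print(n,'lat',(q[:2]-o)@e,'z',q[2])
"
```

```text
knuckL lat 118.16174793943478 z 128.8332743343085
knuckLbot lat 88.09157328299386 z 61.652800519661014
tipL lat 60.209341157874896 z 5.40567814311953
tipR lat 23.94694202112968 z 10.65230447737531
knR lat -21.482692789196644 z 97.5576334268078
```

Call:
apply_moves(steps=[{"hand": 0.3,"xyz": [0,0.6,-0.2],"delta_rot": [0,0,0]},{"hand": 0.3,"xyz": [0,1.3,-0.2],"delta_rot": [0,0,0]},{"hand": 0.3,"xyz": [0,2,-0.2],"delta_rot": [0,0,0]},{"hand": 0.3,"xyz": [0,2.8,-0.2],"delta_rot": [0,0,0]},{"hand": 0.3,"xyz": [0,3.8,-0.2],"delta_rot": [0,0,0]},{"hand": 0.3,"xyz": [0,5,-0.2],"delta_rot": [0,0,0]},{"hand": 0.3,"xyz": [0,6.2,-0.2],"delta_rot": [0,0,0]},{"hand": 0.3,"xyz": [-0.1,7.4,-0.2],"delta_rot": [0,0,0]},{"hand": 0.3,"xyz": [-0.1,8.6,-0.2],"delta_rot": [0,0,0]},{"hand": 0.3,"xyz": [-0.2,9.6,-0.2],"delta_rot": [0,0,0]},{"hand": 0.3,"xyz": [-0.2,10.4,-0.2],"delta_rot": [0,0,0]},{"hand": 0.3,"xyz": [-0.2,11,-0.2],"delta_rot": [0,0,0]}])

```text
clock: 5.55
position: [581.8, 30.0, 25.3]
ee_rot: [-0.073, 0.997, 0.0, 0.0]
contact_force: [-0.5, 1.2, 0.6]
gripper_width: 25.4
```

```bash
python3 -c "
from h import *
tp()
p=get_image('scene'); r=counters(p,12)
for c in r: print(c,[dl(x[2]) for x in r[c]])
cv2.imwrite('pics/c2.png',cv2.resize(p['frame'][90:310,260:500],None,fx=3,fy=2.7,interpolation=cv2.INTER_CUBIC))"
```

```text
t 5.55 lat 43.4 depth -257.7 z 25.3 tooly.d 1.0 tooly.e -0.0014 zax [ 0.  0. -1.] F [-0.5  1.2  0.6] w 25.4 q [ 0.33  0.57 -0.35 -0.   -0.65 -0.18]
red [(70, [165.6, 47.4], [541.3, -773.3]), (84, [149.7, 50.4], [587.2, -792.1]), (232, [332.3, 213.2], [578.2, 56.8])]
yellow [(120, [285.4, 146.1], [527.2, -175.9])]
blue []
red [(np.float64(-112.3), np.float64(-1046.9)), (np.float64(-69.6), np.float64(-1072.1)), (np.float64(43.8), np.float64(-230.7))]
yellow [(np.float64(-40.2), np.float64(-453.6))]
blue []
```

View pics/c2.png

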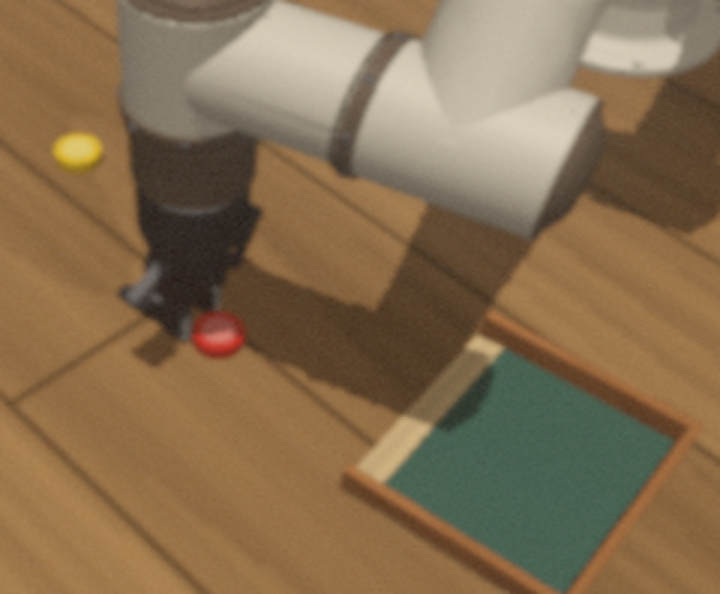

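Call:
apply_moves(steps=[{"hand": 0.3,"xyz": [0,0.6,0],"delta_rot": [0,0,0]},{"hand": 0.3,"xyz": [0,1.6,0],"delta_rot": [0,0,0]},{"hand": 0.3,"xyz": [-0.1,2.9,0],"delta_rot": [0,0,0]},{"hand": 0.3,"xyz": [-0.1,4.2,0],"delta_rot": [0,0,0]},{"hand": 0.3,"xyz": [-0.2,5.5,0],"delta_rot": [0,0,0]},{"hand": 0.3,"xyz": [-0.2,6.8,0],"delta_rot": [0,0,0]},{"hand": 0.3,"xyz": [-0.3,8.1,0],"delta_rot": [0,0,0]},{"hand": 0.3,"xyz": [-0.3,9.4,0],"delta_rot": [0,0,0]},{"hand": 0.3,"xyz": [-0.4,10.7,0],"delta_rot": [0,0,0]},{"hand": 0.3,"xyz": [-0.4,11.8,0],"delta_rot": [0,0,0]},{"hand": 0.3,"xyz": [-0.5,12.6,0],"delta_rot": [0,0,0]},{"hand": 0.3,"xyz": [-0.5,13.2,0],"delta_rot": [0,0,0]}])

```text
clock: 6.6
position: [567.7, 161.4, 25.3]
ee_rot: [-0.073, 0.997, 0.0, 0.0]
contact_force: [-0.7, -0.3, 0.7]
gripper_width: 25.7
```

```bash
python3 -c "
from h import *
tp()
p=get_image('scene'); r=counters(p,12,show=False)
for c in r: print(c,[dl(x[2]) for x in r[c]])"
```

```text
t 6.6 lat 48.5 depth -125.7 z 25.3 tooly.d 1.0 tooly.e -0.0013 zax [ 0.  0. -1.] F [-0.7 -0.3  0.7] w 25.7 q [ 0.55  0.58 -0.33  0.   -0.66 -0.41]
red [(np.float64(-112.2), np.float64(-1046.2)), (np.float64(-69.4), np.float64(-1073.4)), (np.float64(48.4), np.float64(-99.2))]
yellow [(np.float64(-159.8), np.float64(-456.5)), (np.float64(-40.3), np.float64(-454.0))]
blue [(np.float64(-70.9), np.float64(-323.9))]
```

Call:
apply_moves(steps=[{"hand": 0.3,"xyz": [0,0.5,0],"delta_rot": [0,0,0]},{"hand": 0.3,"xyz": [0,1.3,0],"delta_rot": [0,0,0]},{"hand": 0.3,"xyz": [0,2.1,-0.05],"delta_rot": [0,0,0]},{"hand": 0.3,"xyz": [0,2.9,-0.1],"delta_rot": [0,0,0]},{"hand": 0.3,"xyz": [0,3.7,-0.2],"delta_rot": [0,0,0]},{"hand": 0.3,"xyz": [0,4.5,-0.35],"delta_rot": [0,0,0]},{"hand": 0.3,"xyz": [0,5.3,-0.5],"delta_rot": [0,0,0]},{"hand": 0.3,"xyz": [0,6.1,-0.5],"delta_rot": [0,0,0]},{"hand": 0.3,"xyz": [0,6.9,-0.5],"delta_rot": [0,0,0]},{"hand": 0.3,"xyz": [0,7.7,-0.5],"delta_rot": [0,0,0]},{"hand": 0.3,"xyz": [0,8.4,-0.5],"delta_rot": [0,0,0]},{"hand": 0.3,"xyz": [0,8.8,-0.5],"delta_rot": [0,0,0]}])

```text
clock: 7.65
position: [554.9, 248.3, 30.3]
ee_rot: [-0.073, 0.997, 0.0, 0.0]
contact_force: [-0.2, -0.3, -0.4]
gripper_width: 25.7
```

```bash
python3 -c "
from h import *
tp()
p=get_image('scene'); r=counters(p,16,show=False)
for c in r: print(c,[dl(x[2]) for x in r[c]])
cv2.imwrite('pics/d2.png',cv2.resize(p['frame'][120:320,320:520],None,fx=3,fy=3,interpolation=cv2.INTER_CUBIC))"
```

```text
t 7.65 lat 48.3 depth -37.9 z 30.3 tooly.d 1.0 tooly.e -0.0013 zax [ 0.  0. -1.] F [-0.2 -0.3 -0.4] w 25.7 q [ 0.69  0.59 -0.28  0.   -0.7  -0.54]
red [(np.float64(-108.8), np.float64(-1039.7)), (np.float64(-66.9), np.float64(-1066.4)), (np.float64(48.5), np.float64(-10.4))]
yellow [(np.float64(-156.4), np.float64(-453.6)), (np.float64(-37.4), np.float64(-450.7))]
blue [(np.float64(-68.1), np.float64(-321.4))]
```

View pics/d2.png

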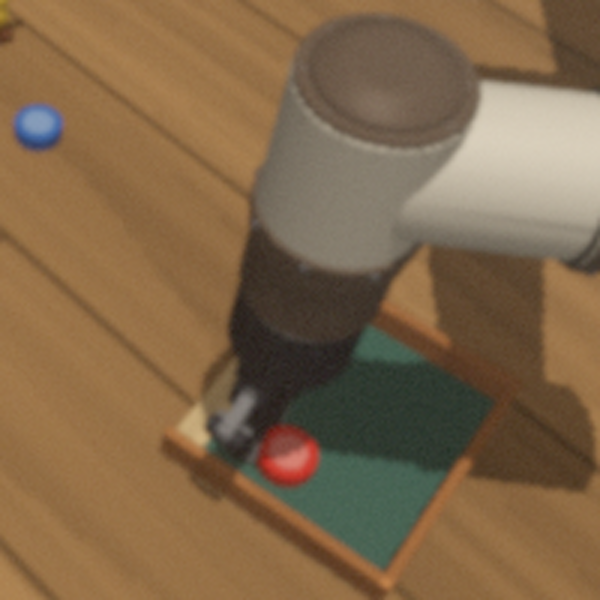

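Call:
apply_moves(steps=[{"hand": 0.3,"xyz": [0,0.6,0],"delta_rot": [0,0,0]},{"hand": 0.3,"xyz": [0,1.4,0],"delta_rot": [0,0,0]},{"hand": 0.3,"xyz": [0,2.2,0],"delta_rot": [0,0,0]},{"hand": 0.3,"xyz": [0,3,0],"delta_rot": [0,0,0]},{"hand": 0.3,"xyz": [0,3.8,0],"delta_rot": [0,0,0]},{"hand": 0.3,"xyz": [0,4.3,0],"delta_rot": [0,0,0]},{"hand": 0.3,"xyz": [0,4.6,0],"delta_rot": [0,0,0]},{"hand": 0.3,"xyz": [0,4.6,0],"delta_rot": [0,0,0]},{"hand": 0.3,"xyz": [0,3.6,0],"delta_rot": [0,0,0]},{"hand": 0.3,"xyz": [0,2,0],"delta_rot": [0,0,0]},{"hand": 0.3,"xyz": [0,0,-1],"delta_rot": [0,0,0]},{"hand": 0.3,"xyz": [0,-2,-4],"delta_rot": [0,0,0]}])

```text
clock: 8.7
position: [555.0, 223.4, 66.2]
ee_rot: [-0.072, 0.997, -0.002, -0.005]
contact_force: [0.2, -0.4, -0.4]
gripper_width: 25.5
```

```bash
python3 -c "
from h import *
tp()
p=get_image('scene'); r=counters(p,16,show=False)
for c in r: print(c,[dl(x[2]) for x in r[c]])"
```

```text
t 8.7 lat 44.7 depth -62.5 z 66.2 tooly.d 1.0 tooly.e 0.0011 zax [-0.009 -0.006 -1.   ] F [ 0.2 -0.4 -0.4] w 25.5 q [ 0.65  0.53 -0.27 -0.   -0.78 -0.51]
red [(np.float64(-108.5), np.float64(-1038.9)), (np.float64(-68.1), np.float64(-1069.9)), (np.float64(48.3), np.float64(35.6))]
yellow [(np.float64(-156.8), np.float64(-453.5)), (np.float64(-37.8), np.float64(-450.8))]
blue [(np.float64(-67.5), np.float64(-321.0))]
```

Call:
apply_moves(steps=[{"hand": 0.3,"xyz": [0.6,-1.6,-1.5],"delta_rot": [0,0,0]},{"hand": 0.3,"xyz": [1.9,-4.8,-1.5],"delta_rot": [0,0,0]},{"hand": 0.3,"xyz": [3.2,-8,-1.5],"delta_rot": [0,0,0]},{"hand": 0.3,"xyz": [4.5,-11.4,-1.5],"delta_rot": [0,0,0]},{"hand": 0.3,"xyz": [5.8,-14.9,-1.5],"delta_rot": [0,0,0]},{"hand": 0.3,"xyz": [7.1,-18.3,-1.5],"delta_rot": [0,0,0]},{"hand": 0.3,"xyz": [8.4,-21.6,-1.5],"delta_rot": [0,0,0]},{"hand": 0.3,"xyz": [9.7,-24.9,-1.5],"delta_rot": [0,0,0]},{"hand": 0.3,"xyz": [11,-28.2,-1.5],"delta_rot": [0,0,0]},{"hand": 0.3,"xyz": [12,-30.7,-1.5],"delta_rot": [0,0,0]},{"hand": 0.3,"xyz": [12.4,-31.7,-1.5],"delta_rot": [0,0,0]},{"hand": 0.3,"xyz": [12.4,-31.7,-1.5],"delta_rot": [0,0,0]}])

```text
clock: 9.75
position: [479.4, -107.1, 85.4]
ee_rot: [-0.07, 0.998, 0.0, -0.0]
contact_force: [-0.1, -0.5, 0.3]
gripper_width: 25.9
```

```bash
python3 -c "
from h import *
tp()
p=get_image('scene'); r=counters(p,12,show=False)
for c in r: print(c,[dl(x[2]) for x in r[c]])
p=get_image('top'); r=counters(p,12,show=False)
for c in r: print(c,[dl(x[2]) for x in r[c]])"
```

```text
t 9.75 lat -77.6 depth -378.7 z 85.4 tooly.d 1.0 tooly.e 0.0046 zax [-0.  0. -1.] F [-0.1 -0.5  0.3] w 25.9 q [ 0.11  0.36 -0.53 -0.   -0.68  0.03]
red [(np.float64(-111.1), np.float64(-1044.4)), (np.float64(-69.3), np.float64(-1071.7)), (np.float64(46.5), np.float64(35.3))]
yellow [(np.float64(-40.5), np.float64(-453.5))]
blue [(np.float64(-68.1), np.float64(-324.7))]
red [(np.float64(49.3), np.float64(35.7))]
yellow [(np.float64(-31.4), np.float64(-455.8))]
blue [(np.float64(433.7), np.float64(185.6))]
```

Call:
apply_moves(steps=[{"hand": 0.3,"xyz": [0,0,2],"delta_rot": [0,0,0]},{"hand": 0.3,"xyz": [0,0,4],"delta_rot": [0,0,0]},{"hand": 0.3,"xyz": [0,0,5.3],"delta_rot": [0,0,0]},{"hand": 0.3,"xyz": [0,0,6],"delta_rot": [0,0,0]},{"hand": 0.3,"xyz": [0,0,6],"delta_rot": [0,0,0]},{"hand": 0.3,"xyz": [0,0,6],"delta_rot": [0,0,0]}])

```text
clock: 10.35
position: [481.5, -103.6, 25.4]
ee_rot: [-0.073, 0.997, -0.0, -0.0]
contact_force: [-0.3, 0.2, -0.4]
gripper_width: 25.7
```

```bash
python3 -c "
from h import *
tp()
p=get_image('scene')
cv2.imwrite('pics/e2.png',cv2.resize(p['frame'][90:230,240:400],None,fx=4.5,fy=4,interpolation=cv2.INTER_CUBIC))"
```

```text
t 10.35 lat -75.1 depth -375.5 z 25.4 tooly.d 1.0 tooly.e -0.002 zax [ 0. -0. -1.] F [-0.3  0.2 -0.4] w 25.7 q [ 0.12  0.47 -0.58  0.   -0.53  0.03]
```

View pics/e2.png

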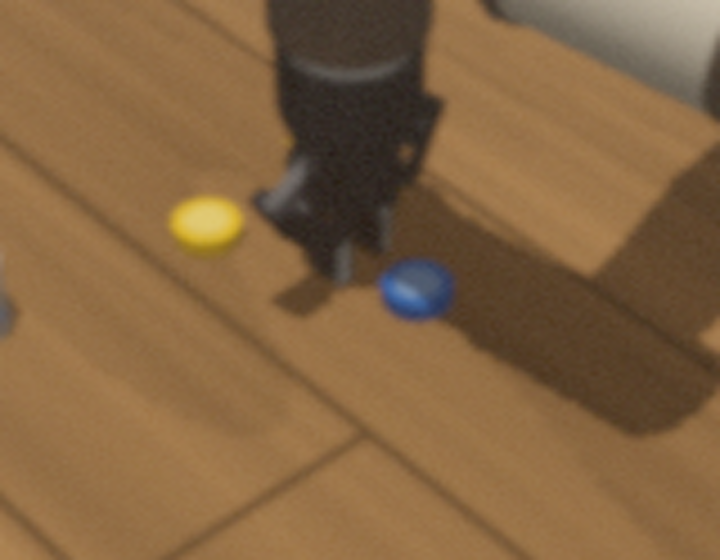

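Call:
apply_moves(steps=[{"hand": 0.3,"xyz": [0,0.6,0],"delta_rot": [0,0,0]},{"hand": 0.3,"xyz": [0,1.4,0],"delta_rot": [0,0,0]},{"hand": 0.3,"xyz": [0,2.1,0],"delta_rot": [0,0,0]},{"hand": 0.3,"xyz": [0,2.9,0],"delta_rot": [0,0,0]},{"hand": 0.3,"xyz": [-0.1,4,0],"delta_rot": [0,0,0]},{"hand": 0.3,"xyz": [-0.2,5.2,0],"delta_rot": [0,0,0]},{"hand": 0.3,"xyz": [-0.3,6.5,0],"delta_rot": [0,0,0]},{"hand": 0.3,"xyz": [-0.4,7.8,0],"delta_rot": [0,0,0]},{"hand": 0.3,"xyz": [-0.5,9.1,0],"delta_rot": [0,0,0]},{"hand": 0.3,"xyz": [-0.6,10.4,0],"delta_rot": [0,0,0]},{"hand": 0.3,"xyz": [-0.7,11.4,0],"delta_rot": [0,0,0]},{"hand": 0.3,"xyz": [-0.8,12,0],"delta_rot": [0,0,0]}])

```text
clock: 11.4
position: [471.5, 17.3, 25.5]
ee_rot: [-0.073, 0.997, 0.0, 0.0]
contact_force: [-0.7, -0.9, -0.3]
gripper_width: 25.6
```

```bash
python3 -c "
from h import *
tp()
p=get_image('scene'); r=counters(p,12,show=False)
for c in r: print(c,[dl(x[2]) for x in r[c]])"
```

```text
t 11.4 lat -67.5 depth -254.5 z 25.5 tooly.d 1.0 tooly.e -0.0022 zax [ 0.  0. -1.] F [-0.7 -0.9 -0.3] w 25.6 q [ 0.38  0.44 -0.63  0.   -0.5  -0.24]
red [(np.float64(-111.8), np.float64(-1045.5)), (np.float64(-69.6), np.float64(-1072.5)), (np.float64(46.2), np.float64(35.2))]
yellow [(np.float64(-159.4), np.float64(-456.1)), (np.float64(-40.1), np.float64(-454.0))]
blue [(np.float64(-59.7), np.float64(-222.1))]
```

Call:
apply_moves(steps=[{"hand": 0.3,"xyz": [-0.1,0.6,0],"delta_rot": [0,0,0]},{"hand": 0.3,"xyz": [-0.2,1.6,0],"delta_rot": [0,0,0]},{"hand": 0.3,"xyz": [-0.3,2.8,0],"delta_rot": [0,0,0]},{"hand": 0.3,"xyz": [-0.4,4.1,0],"delta_rot": [0,0,0]},{"hand": 0.3,"xyz": [-0.6,5.4,0],"delta_rot": [0,0,0]},{"hand": 0.3,"xyz": [-0.7,6.7,0],"delta_rot": [0,0,0]},{"hand": 0.3,"xyz": [-0.9,8,0],"delta_rot": [0,0,0]},{"hand": 0.3,"xyz": [-1,9.3,0],"delta_rot": [0,0,0]},{"hand": 0.3,"xyz": [-1.2,10.6,0],"delta_rot": [0,0,0]},{"hand": 0.3,"xyz": [-1.3,11.7,0],"delta_rot": [0,0,0]},{"hand": 0.3,"xyz": [-1.4,12.5,0],"delta_rot": [0,0,0]},{"hand": 0.3,"xyz": [-1.5,13,0],"delta_rot": [0,0,0]}])

```text
clock: 12.45
position: [467.6, 147.5, 25.3]
ee_rot: [-0.073, 0.997, -0.0, 0.0]
contact_force: [-0.2, 0.4, 0.5]
gripper_width: 25.7
```

```bash
python3 -c "
from h import *
tp()
p=get_image('scene'); r=counters(p,12,show=False)
for c in r: print(c,[dl(x[2]) for x in r[c]])
cv2.imwrite('pics/f2.png',cv2.resize(p['frame'][120:320,320:520],None,fx=3,fy=3,interpolation=cv2.INTER_CUBIC))"
```

```text
t 12.45 lat -52.6 depth -125.0 z 25.3 tooly.d 1.0 tooly.e -0.0012 zax [ 0.  0. -1.] F [-0.2  0.4  0.5] w 25.7 q [ 0.64  0.46 -0.58  0.   -0.52 -0.49]
red [(np.float64(-112.8), np.float64(-1047.4)), (np.float64(-70.2), np.float64(-1074.7)), (np.float64(46.3), np.float64(35.4))]
yellow [(np.float64(-159.7), np.float64(-456.5)), (np.float64(-39.8), np.float64(-453.7))]
blue [(np.float64(-47.6), np.float64(-95.5))]
```

View pics/f2.png

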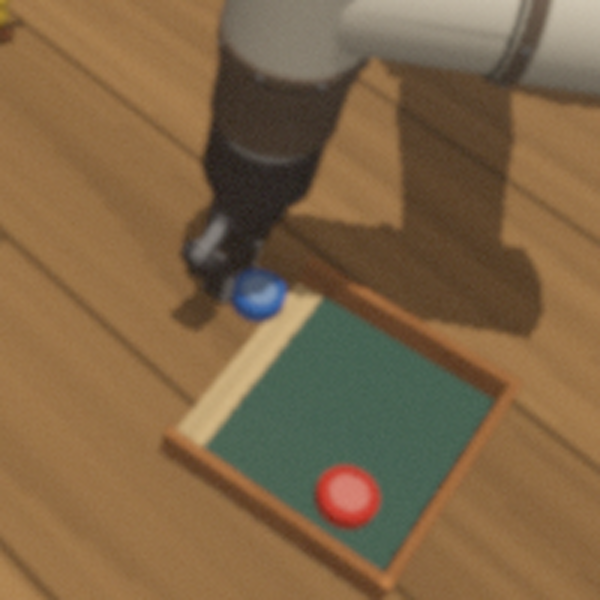

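Call:
apply_moves(steps=[{"hand": 0.3,"xyz": [0,0.5,0],"delta_rot": [0,0,0]},{"hand": 0.3,"xyz": [-0.1,1.3,0],"delta_rot": [0,0,0]},{"hand": 0.3,"xyz": [-0.1,2.1,-0.05],"delta_rot": [0,0,0]},{"hand": 0.3,"xyz": [-0.2,2.9,-0.1],"delta_rot": [0,0,0]},{"hand": 0.3,"xyz": [-0.2,3.7,-0.2],"delta_rot": [0,0,0]},{"hand": 0.3,"xyz": [-0.2,4.5,-0.35],"delta_rot": [0,0,0]},{"hand": 0.3,"xyz": [-0.3,5.3,-0.5],"delta_rot": [0,0,0]},{"hand": 0.3,"xyz": [-0.3,6.1,-0.5],"delta_rot": [0,0,0]},{"hand": 0.3,"xyz": [-0.3,6.9,-0.5],"delta_rot": [0,0,0]},{"hand": 0.3,"xyz": [-0.3,7.7,-0.5],"delta_rot": [0,0,0]},{"hand": 0.3,"xyz": [-0.3,8.4,-0.5],"delta_rot": [0,0,0]},{"hand": 0.3,"xyz": [-0.3,8.8,-0.5],"delta_rot": [0,0,0]}])

```text
clock: 13.5
position: [457.8, 235.1, 30.3]
ee_rot: [-0.073, 0.997, 0.0, 0.0]
contact_force: [0.1, -0.6, 0.5]
gripper_width: 25.7
```

```bash
python3 -c "
from h import *
tp()
p=get_image('scene'); r=counters(p,16,show=False)
for c in r: print(c,[dl(x[2]) for x in r[c]])"
```

```text
t 13.5 lat -49.7 depth -37.0 z 30.3 tooly.d 1.0 tooly.e -0.0012 zax [ 0.  0. -1.] F [ 0.1 -0.6  0.5] w 25.7 q [ 0.79  0.48 -0.52  0.   -0.57 -0.64]
red [(np.float64(-108.8), np.float64(-1039.5)), (np.float64(-67.9), np.float64(-1069.1)), (np.float64(48.4), np.float64(35.5))]
yellow [(np.float64(-156.3), np.float64(-453.6)), (np.float64(-37.5), np.float64(-450.9))]
blue [(np.float64(-47.0), np.float64(-6.5))]
```

Call:
apply_moves(steps=[{"hand": 0.3,"xyz": [0,0.6,0],"delta_rot": [0,0,0]},{"hand": 0.3,"xyz": [0,1.4,0],"delta_rot": [0,0,0]},{"hand": 0.3,"xyz": [0,2.2,0],"delta_rot": [0,0,0]},{"hand": 0.3,"xyz": [0,3,0],"delta_rot": [0,0,0]},{"hand": 0.3,"xyz": [0,3.8,0],"delta_rot": [0,0,0]},{"hand": 0.3,"xyz": [0,4.3,0],"delta_rot": [0,0,0]},{"hand": 0.3,"xyz": [0,4.6,0],"delta_rot": [0,0,0]},{"hand": 0.3,"xyz": [0,4.6,0],"delta_rot": [0,0,0]},{"hand": 0.3,"xyz": [0,3.6,0],"delta_rot": [0,0,0]},{"hand": 0.3,"xyz": [0,2,0],"delta_rot": [0,0,0]},{"hand": 0.3,"xyz": [0,0,-1.5],"delta_rot": [0,0,0]},{"hand": 0.3,"xyz": [0,-1,-5.2],"delta_rot": [0,0,0]}])

```text
clock: 14.55
position: [456.0, 218.4, 78.3]
ee_rot: [-0.071, 0.997, -0.004, -0.006]
contact_force: [-0.0, 0.1, -0.4]
gripper_width: 25.5
```

```bash
python3 -c "
from h import *
tp()
p=get_image('scene'); r=counters(p,16,show=False)
for c in r: print(c,[dl(x[2]) for x in r[c]])"
```

```text
t 14.55 lat -53.9 depth -53.2 z 78.3 tooly.d 1.0 tooly.e 0.0029 zax [-0.011 -0.009 -1.   ] F [-0.   0.1 -0.4] w 25.5 q [ 0.77  0.4  -0.49 -0.   -0.7  -0.62]
red [(np.float64(-107.6), np.float64(-1037.5)), (np.float64(-66.9), np.float64(-1066.9)), (np.float64(48.5), np.float64(35.4))]
yellow [(np.float64(-156.7), np.float64(-453.5)), (np.float64(-37.4), np.float64(-450.7))]
blue [(np.float64(-47.7), np.float64(36.6))]
```

Call:
apply_moves(steps=[{"hand": 0.3,"xyz": [0,-1.6,-1],"delta_rot": [0,0,0]},{"hand": 0.3,"xyz": [0,-5,-1],"delta_rot": [0,0,0]},{"hand": 0.3,"xyz": [0,-8.6,-1],"delta_rot": [0,0,0]},{"hand": 0.3,"xyz": [0,-12.2,-1],"delta_rot": [0,0,0]},{"hand": 0.3,"xyz": [-0.2,-15.8,-1],"delta_rot": [0,0,0]},{"hand": 0.3,"xyz": [-0.4,-19.4,-1],"delta_rot": [0,0,0]},{"hand": 0.3,"xyz": [-0.6,-23,-1],"delta_rot": [0,0,0]},{"hand": 0.3,"xyz": [-0.8,-26.6,-1],"delta_rot": [0,0,0]},{"hand": 0.3,"xyz": [-0.9,-30.2,-1],"delta_rot": [0,0,0]},{"hand": 0.3,"xyz": [-0.9,-33.8,-1],"delta_rot": [0,0,0]},{"hand": 0.3,"xyz": [-0.9,-37,-1],"delta_rot": [0,0,0]},{"hand": 0.3,"xyz": [-0.9,-39,-1],"delta_rot": [0,0,0]}])

```text
clock: 15.6
position: [523.4, -164.6, 92.2]
ee_rot: [-0.07, 0.998, -0.0, -0.0]
contact_force: [-0.0, -0.0, -0.2]
gripper_width: 25.9
```

Call:
apply_moves(steps=[{"hand": 0.3,"xyz": [0,-2,0],"delta_rot": [0,0,0]},{"hand": 0.3,"xyz": [0,-4,0],"delta_rot": [0,0,0]},{"hand": 0.3,"xyz": [0,-5.5,0],"delta_rot": [0,0,0]},{"hand": 0.3,"xyz": [0,-6.4,0],"delta_rot": [0,0,0]},{"hand": 0.3,"xyz": [0,-6.4,0],"delta_rot": [0,0,0]},{"hand": 0.3,"xyz": [0,-6.4,0],"delta_rot": [0,0,0]}])

```text
clock: 16.1
position: [532.9, -224.4, 92.1]
ee_rot: [-0.072, 0.997, 0.0, -0.0]
contact_force: [0.3, 0.0, 0.4]
gripper_width: 25.3
```

```bash
python3 -c "
from h import *
tp()
p=get_image('scene'); r=counters(p,12,show=False)
for c in r: print(c,[dl(x[2]) for x in r[c]])
cv2.imwrite('pics/g2.png',cv2.resize(p['frame'][60:220,200:360],None,fx=4,fy=3.7,interpolation=cv2.INTER_CUBIC))
p=get_image('top'); r=counters(p,16,show=False)
for c in r: print(c,[dl(x[2]) for x in r[c]])
"
```

```text
t 16.1 lat -41.5 depth -502.5 z 92.1 tooly.d 1.0 tooly.e 0.0013 zax [-0.001  0.    -1.   ] F [0.3 0.  0.4] w 25.3 q [-0.12  0.47 -0.31 -0.   -0.79  0.26]
red [(np.float64(-109.9), np.float64(-1043.0)), (np.float64(-69.6), np.float64(-1073.2)), (np.float64(46.3), np.float64(35.2))]
yellow [(np.float64(-159.5), np.float64(-456.3)), (np.float64(-36.8), np.float64(-453.4))]
blue [(np.float64(-50.4), np.float64(36.8))]
red [(np.float64(49.0), np.float64(34.7))]
yellow []
blue [(np.float64(431.8), np.float64(183.8)), (np.float64(-48.8), np.float64(36.1))]
```

View pics/g2.png

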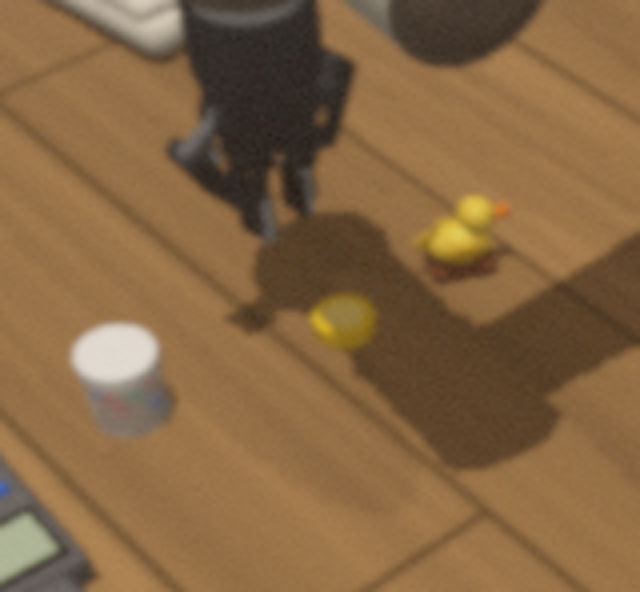

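Call:
apply_moves(steps=[{"hand": 0.3,"xyz": [0,0,2],"delta_rot": [0,0,0]},{"hand": 0.3,"xyz": [0,0,4],"delta_rot": [0,0,0]},{"hand": 0.3,"xyz": [0,0,5.5],"delta_rot": [0,0,0]},{"hand": 0.3,"xyz": [0,0,6.4],"delta_rot": [0,0,0]},{"hand": 0.3,"xyz": [0,0,6.7],"delta_rot": [0,0,0]},{"hand": 0.3,"xyz": [0,0,6.7],"delta_rot": [0,0,0]},{"hand": 0.3,"xyz": [0,0.7,6.7],"delta_rot": [0,0,0]},{"hand": 0.3,"xyz": [0,1.4,6.7],"delta_rot": [0,0,0]},{"hand": 0.3,"xyz": [0,1.8,6.7],"delta_rot": [0,0,0]}])

```text
clock: 16.95
position: [531.6, -205.1, 26.3]
ee_rot: [-0.073, 0.997, -0.0, 0.001]
contact_force: [-0.2, 0.0, -0.3]
gripper_width: 25.7
```

```bash
python3 -c "
from h import *
tp()
p=get_image('scene'); r=counters(p,12,show=False)
for c in r: print(c,[dl(x[2]) for x in r[c]])
cv2.imwrite('pics/i2.png',cv2.resize(p['frame'][60:220,200:360],None,fx=4,fy=3.7,interpolation=cv2.INTER_CUBIC))"
```

```text
t 16.95 lat -40.1 depth -483.1 z 26.3 tooly.d 1.0 tooly.e -0.0011 zax [ 0.002 -0.    -1.   ] F [-0.2  0.  -0.3] w 25.7 q [-0.08  0.55 -0.38 -0.   -0.63  0.23]
red [(np.float64(-111.5), np.float64(-1045.3)), (np.float64(-70.0), np.float64(-1074.0)), (np.float64(46.3), np.float64(35.2))]
yellow [(np.float64(-159.5), np.float64(-456.0)), (np.float64(-36.7), np.float64(-453.1))]
blue [(np.float64(-50.6), np.float64(36.6))]
```

View pics/i2.png

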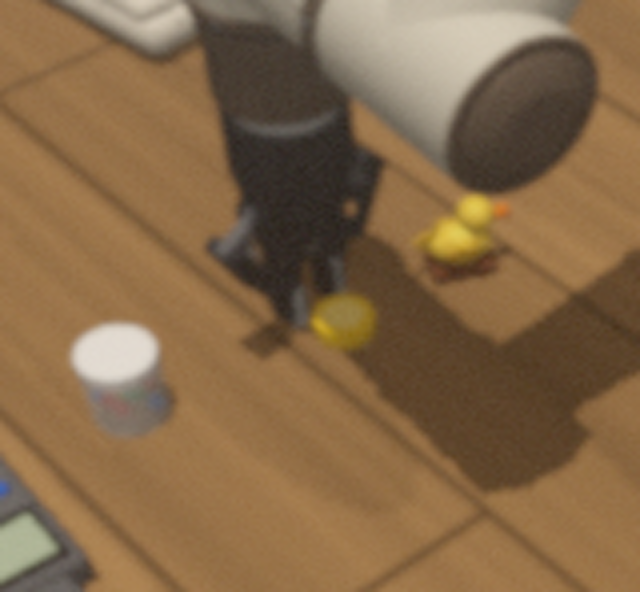

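Call:
apply_moves(steps=[{"hand": 0.3,"xyz": [0,0.6,0],"delta_rot": [0,0,0]},{"hand": 0.3,"xyz": [0,1.4,0],"delta_rot": [0,0,0]},{"hand": 0.3,"xyz": [-0.1,2.5,0],"delta_rot": [0,0,0]},{"hand": 0.3,"xyz": [-0.2,3.8,0],"delta_rot": [0,0,0]},{"hand": 0.3,"xyz": [-0.3,5.1,0],"delta_rot": [0,0,0]},{"hand": 0.3,"xyz": [-0.5,6.4,0],"delta_rot": [0,0,0]},{"hand": 0.3,"xyz": [-0.6,7.7,0],"delta_rot": [0,0,0]},{"hand": 0.3,"xyz": [-0.8,9,0],"delta_rot": [0,0,0]},{"hand": 0.3,"xyz": [-0.9,10.3,0],"delta_rot": [0,0,0]},{"hand": 0.3,"xyz": [-1.1,11.6,0],"delta_rot": [0,0,0]},{"hand": 0.3,"xyz": [-1.2,12.4,0],"delta_rot": [0,0,0]},{"hand": 0.3,"xyz": [-1.2,12.8,0],"delta_rot": [0,0,0]}])

```text
clock: 18.0
position: [524.6, -75.9, 25.4]
ee_rot: [-0.073, 0.997, 0.0, 0.0]
contact_force: [0.3, -0.3, -0.4]
gripper_width: 25.8
```

```bash
python3 -c "
from h import *
tp()
p=get_image('scene'); r=counters(p,12,show=False)
for c in r: print(c,[dl(x[2]) for x in r[c]])"
```

```text
t 18.0 lat -28.4 depth -354.3 z 25.4 tooly.d 1.0 tooly.e -0.0025 zax [ 0.  0. -1.] F [ 0.3 -0.3 -0.4] w 25.8 q [ 0.16  0.51 -0.48 -0.   -0.58 -0.02]
red [(np.float64(-112.7), np.float64(-1047.2)), (np.float64(-70.1), np.float64(-1074.1)), (np.float64(46.3), np.float64(35.2))]
yellow [(np.float64(-23.6), np.float64(-324.7))]
blue [(np.float64(-50.2), np.float64(36.5))]
```

Call:
apply_moves(steps=[{"hand": 0.3,"xyz": [-0.1,0.6,0],"delta_rot": [0,0,0]},{"hand": 0.3,"xyz": [-0.2,1.6,0],"delta_rot": [0,0,0]},{"hand": 0.3,"xyz": [-0.3,2.9,0],"delta_rot": [0,0,0]},{"hand": 0.3,"xyz": [-0.4,4.2,0],"delta_rot": [0,0,0]},{"hand": 0.3,"xyz": [-0.6,5.5,0],"delta_rot": [0,0,0]},{"hand": 0.3,"xyz": [-0.7,6.8,0],"delta_rot": [0,0,0]},{"hand": 0.3,"xyz": [-0.9,8.1,0],"delta_rot": [0,0,0]},{"hand": 0.3,"xyz": [-1,9.4,0],"delta_rot": [0,0,0]},{"hand": 0.3,"xyz": [-1.2,10.7,0],"delta_rot": [0,0,0]},{"hand": 0.3,"xyz": [-1.3,11.8,0],"delta_rot": [0,0,0]},{"hand": 0.3,"xyz": [-1.4,12.5,0],"delta_rot": [0,0,0]},{"hand": 0.3,"xyz": [-1.4,12.9,0],"delta_rot": [0,0,0]}])

```text
clock: 19.05
position: [520.0, 53.1, 25.3]
ee_rot: [-0.073, 0.997, 0.0, 0.0]
contact_force: [-0.0, 0.6, 0.2]
gripper_width: 25.5
```

Call:
apply_moves(steps=[{"hand": 0.3,"xyz": [-0.1,0.6,0],"delta_rot": [0,0,0]},{"hand": 0.3,"xyz": [-0.2,1.6,0],"delta_rot": [0,0,0]},{"hand": 0.3,"xyz": [-0.3,2.8,0],"delta_rot": [0,0,0]},{"hand": 0.3,"xyz": [-0.5,4,0],"delta_rot": [0,0,0]},{"hand": 0.3,"xyz": [-0.7,5.2,0],"delta_rot": [0,0,0]},{"hand": 0.3,"xyz": [-0.9,6.4,0],"delta_rot": [0,0,0]},{"hand": 0.3,"xyz": [-1,7.6,0],"delta_rot": [0,0,0]},{"hand": 0.3,"xyz": [-1.2,8.7,0],"delta_rot": [0,0,0]},{"hand": 0.3,"xyz": [-1.3,9.5,0],"delta_rot": [0,0,0]},{"hand": 0.3,"xyz": [-1.4,10,0],"delta_rot": [0,0,0]}])

```text
clock: 19.88
position: [519.2, 154.4, 25.3]
ee_rot: [-0.073, 0.997, 0.0, 0.0]
contact_force: [-0.1, -0.0, 1.3]
gripper_width: 25.3
```

```bash
python3 -c "
from h import *
tp()
p=get_image('scene'); r=counters(p,12,show=False)
for c in r: print(c,[dl(x[2]) for x in r[c]])"
```

```text
t 19.88 lat -0.5 depth -125.6 z 25.3 tooly.d 1.0 tooly.e -0.0017 zax [ 0.  0. -1.] F [-0.1 -0.   1.3] w 25.3 q [ 0.59  0.52 -0.46  0.   -0.59 -0.44]
red [(np.float64(-112.3), np.float64(-1046.4)), (np.float64(-69.8), np.float64(-1073.8)), (np.float64(46.2), np.float64(35.3))]
yellow [(np.float64(-159.8), np.float64(-456.2)), (np.float64(2.0), np.float64(-96.4))]
blue [(np.float64(-51.2), np.float64(36.1))]
```

Call:
apply_moves(steps=[{"hand": 0.3,"xyz": [0,0.5,0],"delta_rot": [0,0,0]},{"hand": 0.3,"xyz": [0,1.3,0],"delta_rot": [0,0,0]},{"hand": 0.3,"xyz": [0,2.1,-0.05],"delta_rot": [0,0,0]},{"hand": 0.3,"xyz": [0,2.9,-0.1],"delta_rot": [0,0,0]},{"hand": 0.3,"xyz": [0,3.7,-0.2],"delta_rot": [0,0,0]},{"hand": 0.3,"xyz": [0,4.5,-0.35],"delta_rot": [0,0,0]},{"hand": 0.3,"xyz": [0,5.3,-0.5],"delta_rot": [0,0,0]},{"hand": 0.3,"xyz": [0,6.1,-0.5],"delta_rot": [0,0,0]},{"hand": 0.3,"xyz": [0,6.9,-0.5],"delta_rot": [0,0,0]},{"hand": 0.3,"xyz": [0,7.7,-0.5],"delta_rot": [0,0,0]},{"hand": 0.3,"xyz": [0,8.6,-0.5],"delta_rot": [0,0,0]},{"hand": 0.3,"xyz": [0,9.2,-0.5],"delta_rot": [0,0,0]}])

```text
clock: 20.93
position: [505.8, 245.2, 30.3]
ee_rot: [-0.073, 0.997, 0.0, 0.0]
contact_force: [0.3, 0.0, 1.0]
gripper_width: 25.8
```

Call:
apply_moves(steps=[{"hand": 0.3,"xyz": [0,0.3,0],"delta_rot": [0,0,0]},{"hand": 0.3,"xyz": [0,0.4,0],"delta_rot": [0,0,0]},{"hand": 0.3,"xyz": [0,-0.6,0],"delta_rot": [0,0,0]},{"hand": 0.3,"xyz": [0,-2,0],"delta_rot": [0,0,0]},{"hand": 0.3,"xyz": [0,-4,-1],"delta_rot": [0,0,0]},{"hand": 0.3,"xyz": [0,-6,-4],"delta_rot": [0,0,0]},{"hand": 0.3,"xyz": [0,-9,-6],"delta_rot": [0,0,0]},{"hand": 0.3,"xyz": [0,-12,-8],"delta_rot": [0,0,0]},{"hand": 0.3,"xyz": [0,-15,-10],"delta_rot": [0,0,0]},{"hand": 0.3,"xyz": [0,-18,-12],"delta_rot": [0,0,0]},{"hand": 0.3,"xyz": [0,-20,-13],"delta_rot": [0,0,0]},{"hand": 0.3,"xyz": [0,-20,-13],"delta_rot": [0,0,0]}])

```text
clock: 21.93
position: [535.6, 41.9, 163.0]
ee_rot: [-0.07, 0.998, 0.0, 0.002]
contact_force: [-0.4, 0.8, 0.4]
gripper_width: 25.4
```

```bash
python3 -c "
from h import *
tp()
p=get_image('scene'); r=counters(p,16,show=False)
for c in r: print(c,[dl(x[2]) for x in r[c]])
cv2.imwrite('pics/j2.png',p['frame'])
p=get_image('top'); r=counters(p,16,show=False)
for c in r: print(c,[dl(x[2]) for x in r[c]])
cv2.imwrite('pics/j1.png',p['frame'])"
```

```text
t 21.93 lat -0.5 depth -239.4 z 163.0 tooly.d 1.0 tooly.e 0.0049 zax [ 0.004  0.001 -1.   ] F [-0.4  0.8  0.4] w 25.4 q [ 0.38  0.32 -0.34  0.   -0.91 -0.24]
red [(np.float64(-108.7), np.float64(-1039.0)), (np.float64(-67.1), np.float64(-1067.8)), (np.float64(48.4), np.float64(35.5))]
yellow [(np.float64(-156.1), np.float64(-453.1)), (np.float64(0.9), np.float64(-2.7))]
blue [(np.float64(-47.3), np.float64(36.7))]
red [(np.float64(49.0), np.float64(34.6))]
yellow [(np.float64(-141.8), np.float64(-444.5))]
blue [(np.float64(431.8), np.float64(183.8))]
```

View pics/j2.png

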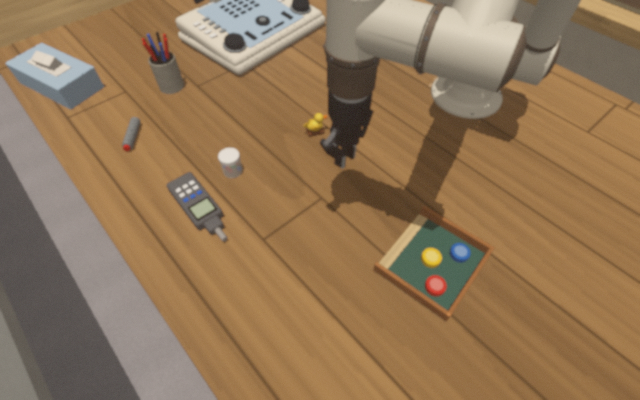

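View pics/j1.png

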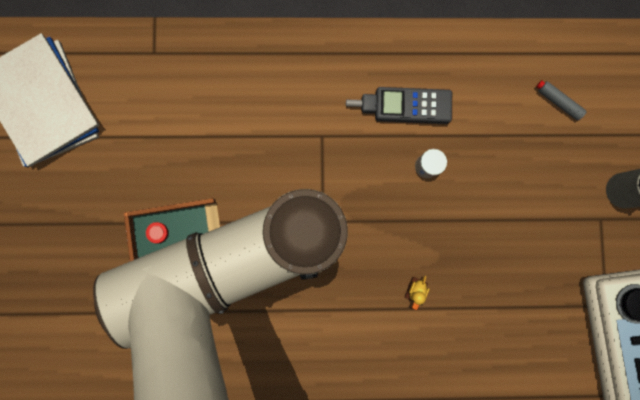

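```bash
python3 -c "
from h import *
p=get_image('scene'); a=cv2.imread('pics/scene0.png'); df=cv2.absdiff(p['frame'],a).max(2)
for l in ['toy_duck','tip_jar','meter']: print(l,[(round(r['confidence'],2),np.round(r['xyz']).tolist()) for r in nets.pinpoint(p,l)][:1])
tp(); print(workorder.job_done())"
```

```text
toy_duck [(0.65, [427.0, -176.0, 2.0])]
tip_jar [(0.64, [673.0, -203.0, 3.0])]
meter []
t 22.23 lat -1.3 depth -234.6 z 159.3 tooly.d 1.0 tooly.e -0.0013 zax [-0.002 -0.001 -1.   ] F [ 0.3 -0.2  0.2] w 25.5 q [ 0.39  0.33 -0.34 -0.   -0.91 -0.24]
the job is handed in; nothing more can be done
None
```

I swept the red, blue and yellow counters one at a time along the bench, up the bevel and onto the tray floor. I used partly closed fingertips as a cup, with no lifting. I then backed the hand clear and handed the job in at about 22 s of the 72 s allowed.

**Counters:** In the last scene picture all three lie on the green floor and look flat. In the tray's x (depth), their centres are at about +35 mm (red), +37 mm (blue) and −3 mm (yellow). The bevel's top edge is at −63 mm, so even yellow's rear edge is about 40 mm inside it.

**Bystanders:** The network puts the duck and the jar within 1–3 mm of where they started. It returned nothing for the meter in the last check. By eye, the meter sits at the same place in the first and last pictures.

**Limits of the checks:**
- In the last top picture the arm hid the yellow and blue counters. Only red was confirmed there; blue had been seen from the top earlier, and yellow in the tray only in the scene camera.
- The colour detection placed blue about 5 mm off while it lay in the arm's shadow on the bench.
- The wrist force stayed near zero in every reading I took.

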